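# Tip the padlock bodies into the wash basin, then open the safety-capped cleaner jug

### The job

Get a batch of lock parts ready for washing: pick the blue tray up by its wooden bar and tip it so that all three brass padlock bodies slide off its open end into the steel basin, then set the empty tray back down flat on the bench and let go of it. Then open the white cleaner jug: press its orange safety cap down, twist it anticlockwise (seen from above) until it comes free, and lift it straight up, about 8 cm above where it sat. Finish still holding the cap upright and still in the gripper, directly above the jug, and leave the keys, red padlock and file on the bench alone.

Things in the scene. Friction and masses are not known exactly. Their poses are not given: they have to be found in the camera images.
- tray: Blue enamelled tip tray, 160 x 104 mm, about 0.3 kg. Origin: centre of its underside; x points to the open pouring end, y across, z up. Floor 3 mm thick; walls 4 mm thick, 28 mm high on the other three sides. A wooden bar handle runs along y over the middle. The brass bodies slide on it from a slope of 16 to 23 degrees (tip it by 40). At the start x points roughly to world +y
- tray_bar (a point): Middle of the tray's wooden bar, 66 mm above the tray's underside, centred over the tray. The bar is 104 mm long (tray y), 14 mm wide (tray x), 16 mm high, carried at its ends by the side walls, free underneath (37 mm over the lying bodies)
- tray_lip (a point): Middle of the open pouring edge: 80 mm ahead of the tray's origin along tray x, at the floor's upper face (3 mm above the underside)
- lock_a: Brass padlock body lying flat on the tray, 30 x 26 x 18 mm, 85 g. Origin: centre of its underside
- lock_b: A second brass padlock body, the same as lock_a
- lock_c: A third brass padlock body, the same as lock_a
- basin: Round steel wash basin with a white rim, fixed to the bench, 60 mm high, 190 mm across the rim, 168 mm across the foot, walls 4 mm. Origin: centre of its underside
- basin_in (a point): Centre of the basin's inner floor, 5 mm above the bench
- jug: White plastic cleaner jug with a blue and yellow band, 84 mm across, held in a steel cradle (plate 120 x 120 mm, ring 22 mm high): fixed, it cannot move or turn. Origin: centre of the cradle's underside on the bench, on the axis of jug and cap; z up. The shoulder slopes in from 104 mm height to 40 mm across at 137 mm; a narrower neck goes on up inside the cap
- cap: Orange push-and-turn safety cap, round, 51 mm across, 34 mm tall, 40 g, a black pointer bar on top along its x. Origin: centre of its lower rim, z up. Locked, it sits 150 mm above the jug's origin with cap x along jug x. Inner lugs stop it lifting or turning (0.15 rad of play) until pushed down over 3.5 mm (6 mm is good, hard bottom at 8 mm) against a spring: 3 N at the start, 1 N more per mm
- cap_top (a point): Centre of the cap's top face, 34 mm above its origin (184 mm above the bench when locked). Kept down, the cap turns anticlockwise seen from above; its lugs are free of the neck from 0.75 to 1.35 rad past the locked direction (aim for 1.05; a firm stop follows), and there it lifts straight off. Clockwise is blocked
- key_a: Nickel skeleton key lying on the bench, 90 mm long, 8 mm thick; leave alone. Origin on its shank, on the bench
- key_b: Second nickel skeleton key, the same as key_a; leave alone
- red_padlock: Red enamel padlock lying flat, body 45 x 45 x 20 mm with a steel shackle; leave alone. Origin: centre of the body's underside
- file: Steel file with a wooden grip, 265 mm long, 24 mm high, lying on the bench; leave alone. Origin where blade and grip meet, at bench height; x along the blade
Mind the look-alikes: they are no part of the job. Of the things like the tray, leave any that is black; of the rest the smaller one is meant.

How it is judged:
By the outcome, as a careful person would: the job done as asked, in the order asked, and still so for the second after the job is handed in, while the arm keeps its last pose, push and grip.
It also fails if it takes over 58 s, if anything falls off the work surface, if the arm or the gripper's body presses on something with over 40 N, if the wrist force passes 120 N, or if a joint passes its speed limit or range.

### The arm

A 6-joint arm with a two-finger parallel gripper is mounted at the origin on the work surface. World frame = base frame: x ahead of the robot, y to its left, z up, the work surface at z = 0. Lengths are in m, angles in rad, forces in N, time in s.
With the tool pointing down it reaches from about 0.275 to 0.875 m from the base axis. Payload 12.5 kg.
Tool frame: the origin (TCP) lies at the very end of the fingers, on their centre line; the grasp point (between the pads) lies 19 mm behind it; z points along the fingers, y is the line along which they close (so a half turn about z gives the same grasp; the last joint's range is limited). The gripper opens to 85 mm and grips with 20 to 120 N. Pads are 22 mm wide; open, the fingers measure 114 mm over their backs; the gripper's body (76 mm by 85 mm) begins 54 mm behind the grasp point. The pads swing forward as they close: fully open they stand 13 mm farther back than shut.
Start: joints at [-1.264, 0.351, 1.652, -0, 1.139, -0.085], TCP at [0.21, -0.508, 0.231] pointing down, gripper open.
Joint ranges: [-2.75, 2.75], [-0.79, 2.1], [0.01, 2.65], [-1.57, 4.71], [0.07, 3.14], [-2.87, 2.87]. Speed limits (rad/s): [2.22, 2.22, 2.79, 3.14, 3.14, 3.14].

### API

Orientations are given as a rotation vector (axis times angle).
In Python, from station import env gives the robot as it stands.
- The arm moves only by the tool apply_moves, never from a script. Its argument "increments" is a list of rows, each a list of 7 numbers: the turn, a rotation vector about the tool's x, y, z in degrees, then the shift along the tool's x, y, z in mm, then the opening, from 0 (shut) to 1 (fully open). A call has 1 to 20 rows; each row shifts and turns the commanded pose from where the row before left it, along the tool's axes as they then stand; what a row does not reach is not made up. A row lasts 1/8 s, in which the tool goes at most 62.5 mm and 10.7 degrees, less where a joint would pass 70% of its speed; a pose out of reach is approached as far as the arm can. A call is refused whole if a number of a shift passes 62.5 or a number of a turn 10.7, either way. A call with a gripper value outside its range is refused whole. The fingers move at their own pace and stop on an object; "grip_force" is the grip in N (left out, the last holds). Time passes only in rows, so rows that do not move let the fingers close. It gives the time, the measured TCP pose, the force, the opening and the grip force at its end, in the units of the state.
- env.observe(): the state, without advancing time (a new reading comes with each control period).
- env.get_image(name): name is "side" or "top"; returns (picture, depth): 384x512x3 uint8, red, green, blue; 384x512 float32, m along the optical axis (not along the pixel's ray), 0 where there is no reading.
- env.camera_params(name): a dict with "vertical_fov" (degrees; the focal length in pixels is half the picture's height over the tangent of half this angle, whatever the lens; pixels are square), "cx", "cy" (the principal point, pixels), "distortion" ([k1, k2, p1, p2, k3] as OpenCV has them; the pictures are not rectified), "eye" and "orientation" of the camera in the world. Camera axes: x right, y up, looking along -z (the intrinsics and any distortion apply to the point x, -y, -z); pixel columns grow to the right and rows downward; lengths in m; the calibration is good to about 2 mm. A picture is of the moment at which its call begins. camera_params takes no time and is no camera call.
- env.job_done(): hands the job in; it is judged then, once.
The state is a dict: "time": time; "joint_pos": joint angles; "joint_vel": joint speeds; "joint_torque": joint torques, N m; "position": TCP position; "ee_rot": TCP orientation; "force": force on the tool from outside, world axes, zero at the start; "moment": the same for the moment, N m; "finger_gap": finger opening in m; "gripper_force": force on a finger pad.
Only numpy, scipy, OpenCV 4.12 (cv2) and the standard library are available. Lean on these libraries where they do the work, as an engineer would, in place of code of your own. Each camera call takes 0.05 s, during which the arm holds its last target. There are 200 camera calls.

## Working session

There is one attempt and no reset: what is moved stays moved. The work goes in short steps, Python scripts to look and compute and a tool call to move; the robot and the scene stay as the last step left them, time stands still between calls to the robot, and variables do not carry over. Pictures are saved under pics/ and viewed, at most 10 in all, crops included, and the job is handed in when it is done.

Besides the shell and the picture viewer there is one more tool, called after "Request:" as name(argument=value, ...), one argument or row to a line, values as JSON. apply_moves: Moves the arm, as the interface text tells. Its arguments: {"type":"object","properties":{"increments":{"type":"array"},"grip_force":{"type":"number"}},"required":["increments"]}

```bash
mkdir -p pics; cat > h.py <<'E'
import numpy as np, cv2
from scipy.spatial.transform import Rotation as R
from station import env
def cam(n):
    p=env.camera_params(n); f=192/np.tan(np.radians(p["vertical_fov"])/2)
    K=np.array([[f,0,p["cx"]],[0,f,p["cy"]],[0,0,1]]); o=np.array(p["orientation"])
    M=R.from_rotvec(o).as_matrix() if o.size==3 else (o if o.shape==(3,3) else R.from_quat(o).as_matrix())
    return K,np.array(p["distortion"],float),np.array(p["eye"]),M
def ray(n,u,v):
    K,D,e,M=cam(n); q=cv2.undistortPoints(np.array([[[u,v]]],float),K,D)[0,0]
    return e,M@np.array([q[0],-q[1],-1])
def atz(n,u,v,z):
    e,d=ray(n,u,v); return e+d*(z-e[2])/d[2]
def atd(n,u,v,dep):
    e,d=ray(n,u,v); w=dep[int(v)-1:int(v)+2,int(u)-1:int(u)+2]; return e+d*np.median(w)
def proj(n,P):
    K,D,e,M=cam(n); q=(np.array(P)-e)@M*[1,-1,-1]
    return cv2.projectPoints(q.reshape(-1,1,3),np.zeros(3),np.zeros(3),K,D)[0][:,0]
def snap(n,f):
    im,d=env.get_image(n); np.savez(f"pics/{f}.npz",im=im,d=d)
    cv2.imwrite(f"pics/{f}.png",cv2.resize(im[:,:,::-1],(800,600),interpolation=cv2.INTER_CUBIC)); return im,d
E
python3 -c "
from h import *
for n in('top','side'):
    print(env.camera_params(n)); snap(n,n+'0')
print(env.observe())"
```

```text
{'vertical_fov': 51.17446347059756, 'cx': 255.69533299380774, 'cy': 196.00464760079714, 'distortion': array([-0.02394367,  0.        ,  0.        ,  0.        ,  0.        ]), 'eye': array([ 0.29250168, -0.08408875,  1.41751391]), 'orientation': array([ 0.14082642, -0.14106766, -1.58692126])}
{'vertical_fov': 50.561973371946486, 'cx': 256.6364859776532, 'cy': 187.38979122531393, 'distortion': array([0.00547468, 0.        , 0.        , 0.        , 0.        ]), 'eye': array([ 0.44583716, -1.08964454,  0.88769059]), 'orientation': array([ 0.92542382, -0.02043853, -0.08807926])}
{'time': 0.1, 'joint_pos': array([-1.26358662e+00,  3.51162102e-01,  1.65234584e+00,  4.79771040e-05,
        1.13914447e+00, -8.46144948e-02]), 'joint_vel': array([ 0.00083558, -0.00150735, -0.0012082 ,  0.00034041, -0.00224659,
        0.00106185]), 'joint_torque': array([ 1.27723015e-04, -5.06833971e+01, -2.91874695e+01, -1.15735652e-04,
        2.62445967e-03,  1.80741813e-05]), 'position': array([ 0.20996671, -0.50801808,  0.23082878]), 'ee_rot': array([-3.08046399e+00, -6.11309505e-01,  1.16840748e-04]), 'force': array([ 0.03045309, -0.28926147, -0.63792453]), 'moment': array([ 0.00811236, -0.04786841,  0.05919138]), 'gripper_force': 0.0, 'finger_gap': 0.0851266582350617}
```

View pics/top0.png

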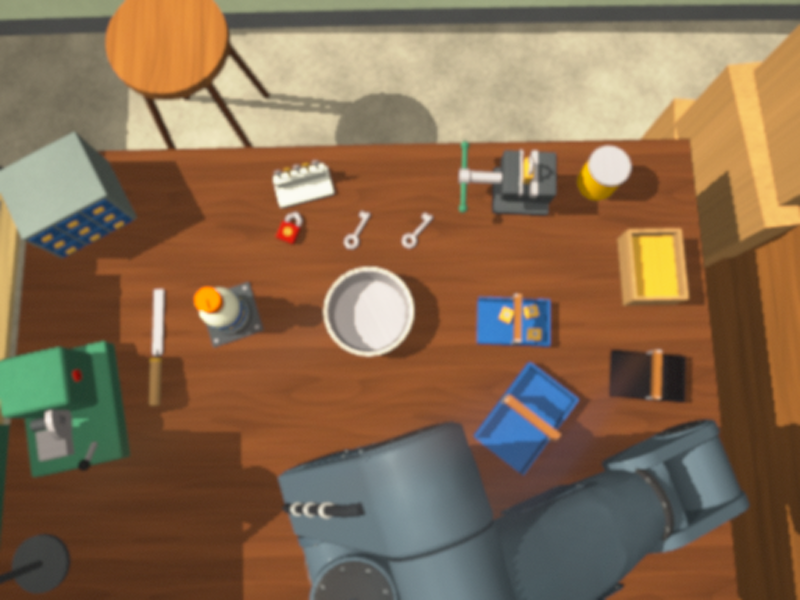

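View pics/side0.png

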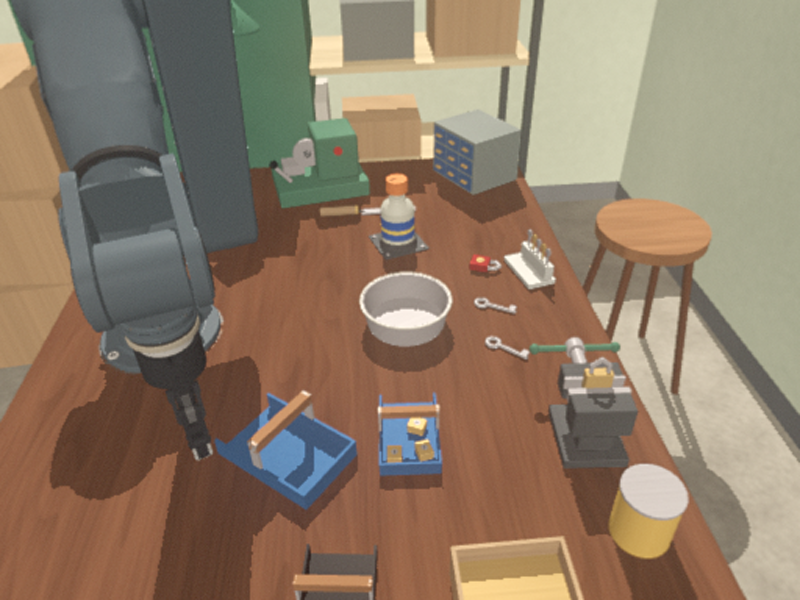

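The blue tray with the brass bodies is at about (515,320) in the top view, with its open end to the left (+y). The basin is at (370,310) and the cap at (208,299). I'll enlarge the tray, jug and basin to measure them.

```bash
python3 -c "
from h import *
t=np.load('pics/top0.npz');s=np.load('pics/side0.npz')
def c(im,u,v,w=66,h=50): return cv2.resize(im[v:v+h,u:u+w,::-1],(396,300),interpolation=cv2.INTER_CUBIC)
a=np.hstack([c(t['im'],297,180),c(t['im'],115,170)]);b=np.hstack([c(t['im'],203,165,80,61),c(s['im'],221,102)])
cv2.imwrite('pics/crop.png',np.vstack([a,b]))
for n,d,u,v in[('top',t['d'],331,188),('top',t['d'],331,216),('top',t['d'],331,193),('top',t['d'],311,205),('top',t['d'],132,190),('top',t['d'],240,200),('side',s['d'],254,121),('side',s['d'],261,263)]: print(u,v,atd(n,u,v,d).round(4))
"
```

```text
331 188 [ 0.573  -0.3596 -0.002 ]
331 216 [ 0.4615 -0.3394  0.0751]
331 193 [ 0.5408 -0.3441  0.0729]
311 205 [ 0.5117 -0.2839  0.0023]
132 190 [0.5431 0.3019 0.1836]
240 200 [ 0.5345 -0.0306  0.0061]
254 121 [0.5375 0.2773 0.1683]
261 263 [ 0.5041 -0.3465  0.0734]
```

View pics/crop.png

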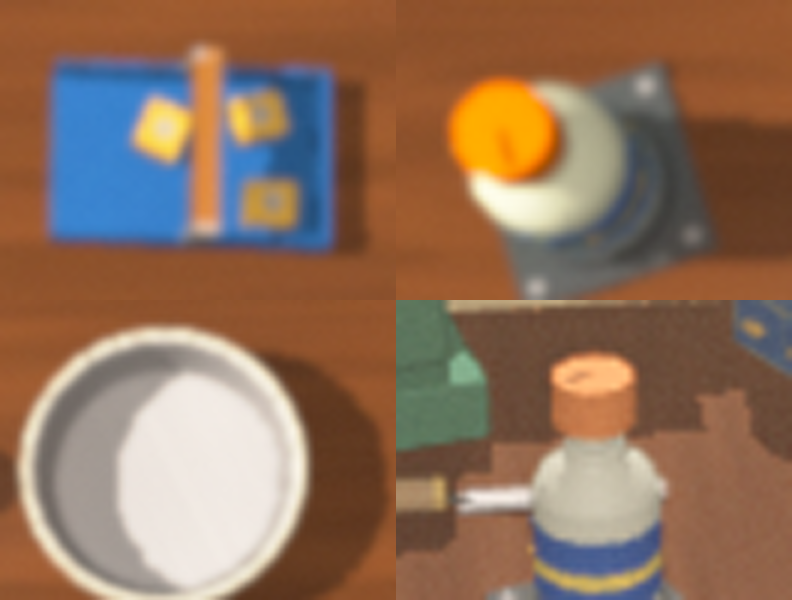

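```bash
python3 -c "
from h import *
A=atz('top',331.5,188.2,.074);B=atz('top',331,218.8,.074);print('bar',A,B,(A+B)/2,np.linalg.norm(A-B))
c=[atz('top',297+u/6,180+v/6,.028) for u,v in[(55,60),(48,242),(335,247),(335,64)]];print(np.round(c,4),np.mean(c,0)); d=(c[0]+c[1]-c[2]-c[3]);print('yaw',np.degrees(np.arctan2(d[1],d[0])), np.linalg.norm(d)/2)
d=B-A;print('yaw bar',np.degrees(np.arctan2(d[1],d[0])))
print('cap',atz('top',115+107/6,170+129/6,.184), 'side', atz('side',221+(594-396)/6,102+(375-300)/6,.184))
print('basin',atz('top',236.1,198.5,.06),np.linalg.norm(atz('top',203+20/4.95,198.5,.06)-atz('top',203+308/4.95,198.5,.06)))
print('basin side rim l/r/mid',atz('side',360*.64,302*.64,.06),atz('side',452*.64,302*.64,.06))
p=atz('top',115+107/6,170+129/6,.184);q=atz('top',115+114/6,170+160/6,.184);print('ptr',q-p)
T=R.from_rotvec(env.observe()['ee_rot']).as_matrix();print(T.round(3))
"
```

```text
bar [ 0.55725426 -0.3464997   0.074     ] [ 0.45214441 -0.33911605  0.074     ] [ 0.50469934 -0.34280788  0.074     ] 0.10536887680973925
[[ 0.5617 -0.2656  0.028 ]
 [ 0.4542 -0.2569  0.028 ]
 [ 0.4477 -0.4236  0.028 ]
 [ 0.5559 -0.4305  0.028 ]] [ 0.50485725 -0.34414541  0.028     ]
yaw 87.87310147000385 0.1659348988486099
yaw bar 175.98174426320705
cap [0.53811823 0.29898886 0.184     ] side [0.53964638 0.29943543 0.184     ]
basin [ 0.53079318 -0.01933122  0.06      ] 0.2000482471865484
basin side rim l/r/mid [ 0.43265656 -0.01595447  0.06      ] [ 0.62696941 -0.03760447  0.06      ]
ptr [-0.01658163 -0.00423702  0.        ]
[[ 0.924  0.382 -0.   ]
 [ 0.382 -0.924  0.001]
 [ 0.    -0.001 -1.   ]]
```

The top and side cameras agree on tray, basin and cap, and the sizes match (bar 105 mm, tray length 166 mm, rim about 195–200 mm). Now I'll approach the tray.

Request:
apply_moves(
  increments=[
    [0,0,8.5,0,0,0,1],
    [0,0,8.5,0,0,0,1],
    [0,0,8.5,0,0,0,1],
    [0,0,0,36,-22.5,0,1],
    [0,0,0,36,-22.5,0,1],
    [0,0,0,36,-22.5,0,1],
    [0,0,0,36,-22.5,0,1],
    [0,0,0,36,-22.5,0,1],
    [0,0,0,36,-22.5,0,1],
    [0,0,0,36,-22.5,0,1],
    [0,0,0,34,-22.5,0,1],
    [0,0,0,0,0,30,1],
    [0,0,0,0,0,30,1],
    [0,0,0,0,0,0,1],
    [0,0,0,0,0,0,1],
  ],
)

```text
time: 1.98
position: [0.5055, -0.3442, 0.1724]
ee_rot: [3.14, -0.084, 0.001]
force: [0.2, -0.1, 0.7]
finger_gap: 0.0852
gripper_force: 0.0
```

```bash
cat >> h.py <<'E'
def st(target=None,yaw=None):
    o=env.observe(); T=R.from_rotvec(o['ee_rot']).as_matrix(); p=o['position']
    print('t',o['time'],'p',p.round(4),'gap',round(o['finger_gap'],4),'gf',o['gripper_force'],'F',o['force'].round(1),'M',o['moment'].round(2),'j',o['joint_pos'].round(2))
    print('toolx yaw',np.degrees(np.arctan2(T[1,0],T[0,0])).round(2),'z',T[:,2].round(3))
    if target is not None: print('shift mm (tool)',(T.T@(np.array(target)-p)*1e3).round(1))
E
python3 -c "
from h import *
st([.505,-.3435,.047])
t,d=env.get_image('top');s,_=env.get_image('side')
a=cv2.resize(t[165:245,280:400,::-1],(600,400),interpolation=2);b=cv2.resize(s[180:320,200:330,::-1],(371,400),interpolation=2)[:,:200*2]
cv2.imwrite('pics/g1.png',cv2.resize(np.hstack([a,b]),(800,330)))"
```

```text
t 1.975 p [ 0.5055 -0.3442  0.1724] gap 0.0852 gf 0.0 F [ 0.2 -0.1  0.7] M [-0.03  0.    0.03] j [-0.67  0.52  1.54 -0.    1.08  0.95]
toolx yaw -3.06 z [ 0.001 -0.001 -1.   ]
shift mm (tool) [ -0.7  -0.7 125.4]
```

View pics/g1.png

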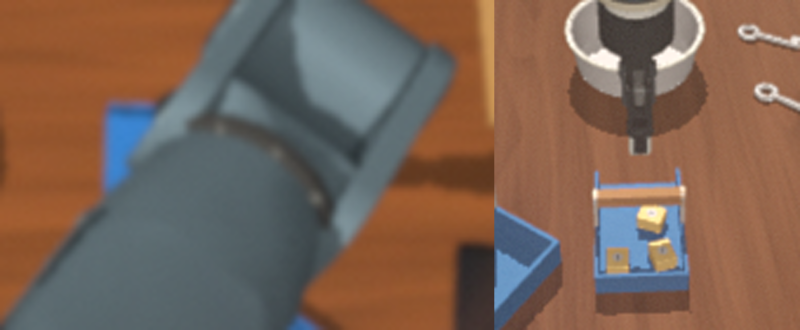

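The side view shows the gripper centred over the bar: fingers at crop x≈640, bar from 597 to 683. Next I'll descend and grip.

Request:
apply_moves(
  increments=[
    [0,0,0,0,0,35,1],
    [0,0,0,0,0,35,1],
    [0,0,0,0,0,35,1],
    [0,0,0,0,0,20,1],
    [0,0,0,0,0,0,1],
    [0,0,0,0,0,0,0.4],
    [0,0,0,0,0,0,0],
    [0,0,0,0,0,0,0],
    [0,0,0,0,0,0,0],
    [0,0,0,0,0,0,0],
    [0,0,0,0,0,0,0],
    [0,0,0,0,0,0,0],
    [0,0,0,0,0,0,0],
  ],
  grip_force=80,
)

```text
time: 3.7
position: [0.5054, -0.3438, 0.0469]
ee_rot: [3.14, -0.084, 0.001]
force: [-1.0, 1.9, 5.6]
finger_gap: 0.0126
gripper_force: 78.9
```

Request:
apply_moves(
  increments=[
    [0,0,0,0,0,-8,0],
    [0,0,0,0,0,-20,0],
    [0,0,0,0,0,-25,0],
    [0,0,0,0,0,-25,0],
    [0,0,0,0,0,-15,0],
    [0,0,0,0,0,-7,0],
    [0,0,0,0,-8,0,0],
    [0,0,0,1,-15,0,0],
    [0,0,0,1,-22,0,0],
    [0,0,0,1,-25,0,0],
    [0,0,0,1,-25,0,0],
    [0,0,0,1,-25,0,0],
    [0,0,0,1,-25,0,0],
    [0,0,0,1,-25,0,0],
    [0,0,0,1,-25,0,0],
    [0,0,0,1,-22,0,0],
    [0,0,0,0,-17,0,0],
    [0,0,0,0,-12,0,0],
    [0,0,0,0,-7,0,0],
    [0,0,0,0,-4,0,0],
  ],
)

```text
time: 6.2
position: [0.5279, -0.0875, 0.1463]
ee_rot: [3.14, -0.084, 0.0]
force: [0.4, -0.7, -4.6]
finger_gap: 0.0125
gripper_force: 78.3
```

```bash
python3 -c "
from h import *
st([.528,-.088,.14])
s,_=env.get_image('side')
cv2.imwrite('pics/g2.png',cv2.resize(s[130:270,180:360,::-1],(720,560),interpolation=2))"
```

```text
t 6.2 p [ 0.5279 -0.0875  0.1463] gap 0.0125 gf 78.28681111335754 F [ 0.4 -0.7 -4.6] M [ 0.07  0.01 -0.01] j [-0.25  0.43  1.77 -0.    0.94  1.37]
toolx yaw -3.05 z [ 0. -0. -1.]
shift mm (tool) [0.1 0.5 6.3]
```

View pics/g2.png

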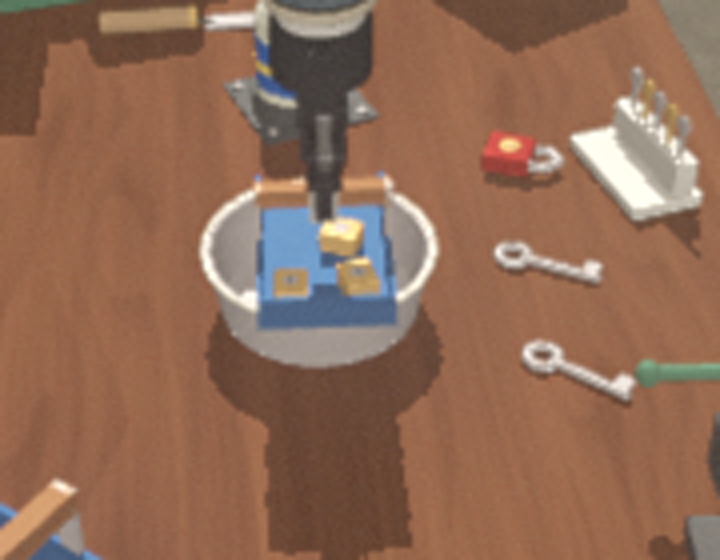

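All three bodies are still on the tray, which is level and centred over the basin at about (320,250) in the crop. Now I'll tip it.

Request:
apply_moves(
  increments=[
    [0,0,0,0,0,6,0],
    [-2.5,0,0,0,0,0,0],
    [-2.5,0,0,0,0,0,0],
    [-2.5,0,0,0,0,0,0],
    [-2.5,0,0,0,0,0,0],
    [-2.5,0,0,0,0,0,0],
    [-2.5,0,0,0,0,0,0],
    [-2.5,0,0,0,0,0,0],
    [-2.5,0,0,0,0,0,0],
    [-2.5,0,0,0,0,0,0],
    [-2.5,0,0,0,0,0,0],
    [-2.5,0,0,0,0,0,0],
    [-2.5,0,0,0,0,0,0],
    [-2.5,0,0,0,0,0,0],
    [-2.5,0,0,0,0,0,0],
    [-2.5,0,0,0,0,0,0],
    [-2.5,0,0,0,0,0,0],
    [-2,0,0,0,0,0,0],
    [0,0,0,0,0,0,0],
    [0,0,0,0,0,0,0],
  ],
)

```text
time: 8.75
position: [0.528, -0.0877, 0.1403]
ee_rot: [2.409, -0.064, -0.024]
force: [0.2, 0.5, -2.5]
finger_gap: 0.0126
gripper_force: 78.8
```

```bash
python3 -c "
from h import *
st([.528,-.088,.14])
s,_=env.get_image('side')
cv2.imwrite('pics/g3.png',cv2.resize(s[130:270,180:360,::-1],(720,560),interpolation=2))"
```

```text
t 8.75 p [ 0.528  -0.0877  0.1403] gap 0.0126 gf 78.7569272518158 F [ 0.2  0.5 -2.5] M [0.73 0.02 0.02] j [ 0.08  0.56  1.79 -0.84  1.1   2.22]
toolx yaw -3.06 z [-0.036 -0.668 -0.744]
shift mm (tool) [0.  0.  0.4]
```

View pics/g3.png

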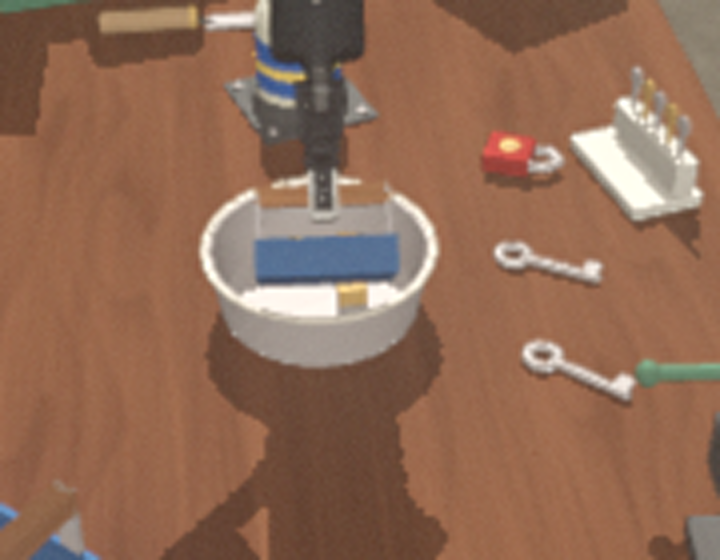

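The wrist load dropped by about 2.1 N and one body shows in the basin, so I'll raise the tray while it's still tipped, level it and check.

Request:
apply_moves(
  increments=[
    [0,0,0,0,0,0,0],
    [0,0,0,0,0,0,0],
    [0,0,0,0,10,-11,0],
    [0,0,0,0,15,-17,0],
    [0,0,0,0,15,-17,0],
    [6,0,0,0,0,0,0],
    [6,0,0,0,0,0,0],
    [6,0,0,0,0,0,0],
    [6,0,0,0,0,0,0],
    [6,0,0,0,0,0,0],
    [6,0,0,0,0,0,0],
    [6,0,0,0,0,0,0],
    [0,0,0,0,20,0,0],
    [0,0,0,0,40,0,0],
    [0,0,0,0,40,0,0],
    [0,0,0,0,40,0,0],
    [0,0,0,0,40,0,0],
    [0,0,0,0,40,0,0],
    [0,0,0,0,20,0,0],
    [0,0,0,0,0,0,0],
  ],
)

```text
time: 11.3
position: [0.5147, -0.3278, 0.2005]
ee_rot: [3.139, -0.085, -0.001]
force: [0.1, 1.0, -2.6]
finger_gap: 0.0127
gripper_force: 78.7
```

```bash
python3 -c "
from h import *
st([.505,-.3435,.047])
s,_=env.get_image('side')
cv2.imwrite('pics/g4.png',cv2.resize(s[150:310,180:360,::-1],(675,600),interpolation=2))"
```

```text
t 11.3 p [ 0.5147 -0.3278  0.2005] gap 0.0127 gf 78.69554400444031 F [ 0.1  1.  -2.6] M [-0.02  0.    0.03] j [-0.64  0.49  1.52 -0.    1.13  0.98]
toolx yaw -3.11 z [-0.001 -0.001 -1.   ]
shift mm (tool) [ -8.7  16.  153.5]
```

View pics/g4.png

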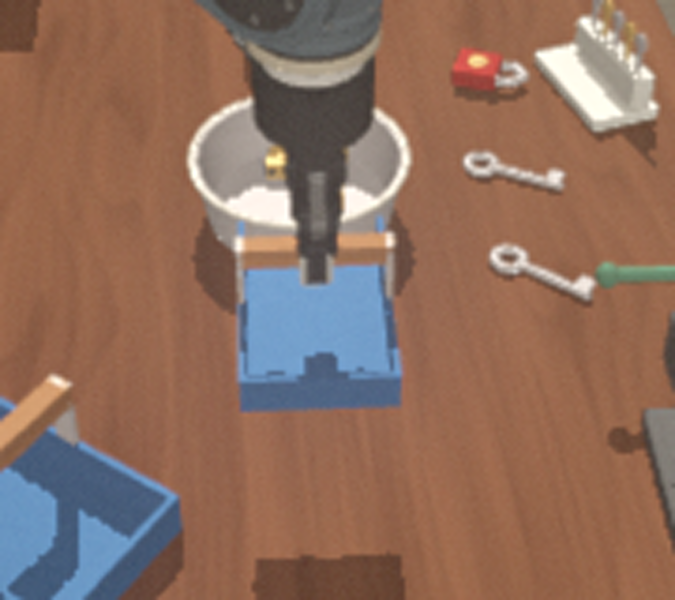

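The tray is empty and the bodies are in the basin, so I'll set it down at its original spot.

Request:
apply_moves(
  increments=[
    [0,0,0,-9,16,15,0],
    [0,0,0,0,0,30,0],
    [0,0,0,0,0,35,0],
    [0,0,0,0,0,30,0],
    [0,0,0,0,0,20,0],
    [0,0,0,0,0,13,0],
    [0,0,0,0,0,6,0],
    [0,0,0,0,0,3,0],
    [0,0,0,0,0,1,0],
    [0,0,0,0,0,0,0],
    [0,0,0,0,0,0,0],
  ],
)

```text
time: 12.72
position: [0.5054, -0.3425, 0.0478]
ee_rot: [3.14, -0.084, 0.001]
force: [-0.0, -0.1, -3.5]
finger_gap: 0.0126
gripper_force: 78.6
```

Request:
apply_moves(
  increments=[
    [0,0,0,0,0,0.6,0],
    [0,0,0,0,0,0.6,0],
    [0,0,0,0,0,0,0],
  ],
)

```text
time: 13.1
position: [0.5054, -0.3424, 0.0469]
ee_rot: [3.14, -0.084, 0.0]
force: [-3.2, 2.3, 5.7]
finger_gap: 0.0125
gripper_force: 79.8
```

Request:
apply_moves(
  increments=[
    [0,0,0,0,0,0,0.5],
    [0,0,0,0,0,0,1],
    [0,0,0,0,0,0,1],
    [0,0,0,0,0,0,1],
    [0,0,0,0,0,0,1],
    [0,0,0,0,0,-20,1],
    [0,0,0,0,0,-40,1],
    [0,0,0,0,0,-40,1],
    [0,0,0,0,0,-40,1],
    [0,0,0,0,0,-40,1],
    [0,0,0,0,-20,-20,1],
    [0,0,0,0,-40,0,1],
    [0,0,0,0,-40,0,1],
    [0,0,0,0,-40,0,1],
    [0,0,0,0,-40,0,1],
    [0,0,0,0,-40,0,1],
    [0,0,0,0,-40,0,1],
    [0,0,0,0,-40,0,1],
    [0,0,0,0,-40,0,1],
    [0,0,0,0,-40,0,1],
  ],
)

```text
time: 15.6
position: [0.5244, 0.0394, 0.2462]
ee_rot: [-3.14, 0.083, 0.001]
force: [0.5, -0.7, -0.2]
finger_gap: 0.0852
gripper_force: 0.0
```

Request:
apply_moves(
  increments=[
    [0,0,0,0,-40,0,1],
    [0,0,0,0,-40,0,1],
    [0,0,0,0,-40,0,1],
    [0,0,0,0,-40,0,1],
    [0,0,0,0,-40,0,1],
    [0,0,0,0,-40,0,1],
    [0,0,0,0,-22,0,1],
    [0,0,0,0,0,0,1],
    [0,0,0,0,0,0,1],
  ],
)

```text
time: 16.73
position: [0.5392, 0.2979, 0.2462]
ee_rot: [3.14, -0.084, -0.001]
force: [0.0, -0.9, -0.6]
finger_gap: 0.0855
gripper_force: 0.0
```

```bash
python3 -c "
from h import *
st([.539,.299,.146])
s,_=env.get_image('side'); t,_=env.get_image('top')
a=cv2.resize(s[90:170,205:305,::-1],(400,320),interpolation=2);b=cv2.resize(s[200:320,200:350,::-1],(400,320),interpolation=2)
c=cv2.resize(t[165:225,115:190,::-1],(350,280),interpolation=2);e=cv2.resize(t[155:245,200:360,::-1],(450,280),interpolation=2)
cv2.imwrite('pics/g5.png',np.vstack([np.hstack([a,b]),np.hstack([c,e])]))"
```

```text
t 16.725 p [0.5392 0.2979 0.2462] gap 0.0855 gf 0.0 F [ 0.  -0.9 -0.6] M [ 0.01  0.02 -0.02] j [ 0.43  0.46  1.45 -0.    1.23  2.05]
toolx yaw -3.07 z [-0. -0. -1.]
shift mm (tool) [ -0.2  -1.2 100.2]
```

View pics/g5.png

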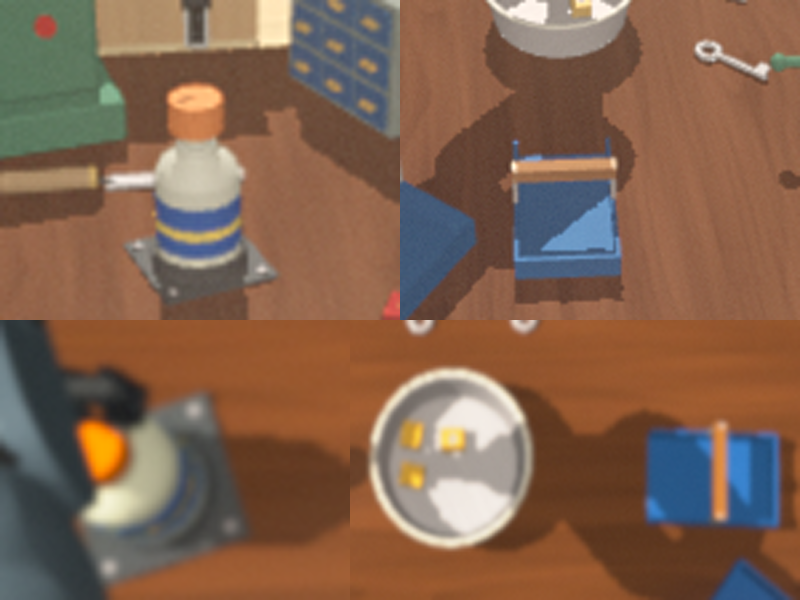

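Three bodies lie in the basin (crop (412,435), (452,440) and (412,475)), the tray is flat and empty, and the gripper is in line with the cap. Down to the cap.

Request:
apply_moves(
  increments=[
    [0,0,0,0,-1,30,1],
    [0,0,0,0,0,30,1],
    [0,0,0,0,0,25,1],
    [0,0,0,0,0,15,1],
    [0,0,0,0,0,0,1],
    [0,0,0,0,0,0,0.5],
    [0,0,0,0,0,0,0],
    [0,0,0,0,0,0,0],
    [0,0,0,0,0,0,0],
    [0,0,0,0,0,0,0],
    [0,0,0,0,0,0,0],
  ],
  grip_force=40,
)

```text
time: 18.2
position: [0.5403, 0.3008, 0.1478]
ee_rot: [-3.138, 0.083, -0.004]
force: [0.8, 4.8, 3.9]
finger_gap: 0.0499
gripper_force: 41.3
```

```bash
python3 -c "
from h import *
st()"
```

```text
t 18.2 p [0.5403 0.3008 0.1478] gap 0.0499 gf 41.302064100746065 F [0.8 4.8 3.9] M [ 0.87 -0.03  0.  ] j [0.43 0.56 1.54 0.   1.03 2.06]
toolx yaw -3.05 z [ 0.003  0.003 -1.   ]
```

Request:
apply_moves(
  increments=[
    [0,0,0,0,-1.5,0,0],
    [0,0,0,0,0,0,0],
    [0,0,0,0,0,2,0],
    [0,0,0,0,0,2,0],
    [0,0,0,0,0,2,0],
    [0,0,0,0,0,0,0],
    [0,0,0,0,0,0,0],
  ],
  grip_force=70,
)

```text
time: 19.08
position: [0.5401, 0.3013, 0.1412]
ee_rot: [-3.14, 0.084, -0.002]
force: [1.3, -1.0, 10.2]
finger_gap: 0.049
gripper_force: 72.0
```

```bash
python3 -c "
from h import *
st()"
```

```text
t 19.075 p [0.5401 0.3013 0.1412] gap 0.049 gf 71.95860655512661 F [ 1.3 -1.  10.2] M [-0.14  0.   -0.  ] j [ 0.43  0.57  1.55 -0.    1.02  2.06]
toolx yaw -3.06 z [ 0.001  0.001 -1.   ]
```

Request:
apply_moves(
  increments=[
    [0,0,-4,0,0,0,0],
    [0,0,-4,0,0,0,0],
    [0,0,-4,0,0,0,0],
    [0,0,-4,0,0,0,0],
    [0,0,-4,0,0,0,0],
    [0,0,0,0,0,0,0],
  ],
)

```text
time: 19.82
position: [0.5404, 0.3022, 0.1415]
ee_rot: [-3.105, -0.464, -0.005]
force: [1.6, 4.6, 9.7]
finger_gap: 0.0496
gripper_force: 72.2
```

```bash
python3 -c "
from h import *
st()"
```

```text
t 19.825 p [0.5404 0.3022 0.1415] gap 0.0496 gf 72.16196599882096 F [1.6 4.6 9.7] M [ 0.67 -0.11  0.03] j [0.43 0.57 1.55 0.   1.02 1.71]
toolx yaw 17.0 z [ 0.003  0.002 -1.   ]
```

Request:
apply_moves(
  increments=[
    [0,0,0,0,-0.7,0,0],
    [0,0,-4,0,0,0,0],
    [0,0,-4,0,0,0,0],
    [0,0,-4,0,0,0,0],
    [0,0,-4,0,0,0,0],
    [0,0,-4,0,0,0,0],
    [0,0,-4,0,0,0,0],
    [0,0,-4,0,0,0,0],
    [0,0,-4,0,0,0,0],
    [0,0,-4,0,0,0,0],
    [0,0,-4,0,0,0,0],
    [0,0,0,0,0,0,0],
  ],
)

```text
time: 21.32
position: [0.5401, 0.3035, 0.1416]
ee_rot: [-2.759, -1.498, -0.006]
force: [0.1, 8.8, 9.6]
finger_gap: 0.0492
gripper_force: 72.2
```

```bash
python3 -c "
from h import *
st()"
```

```text
t 21.325 p [0.5401 0.3035 0.1416] gap 0.0492 gf 72.24437191151083 F [0.1 8.8 9.6] M [1.29 0.06 0.08] j [0.44 0.57 1.54 0.   1.02 1.01]
toolx yaw 57.01 z [ 0.003  0.003 -1.   ]
```

Request:
apply_moves(
  increments=[
    [0,0,0,1.3,-0.8,0,0],
    [0,0,0,0,0,-3,0],
    [0,0,0,0,0,-3,0],
    [0,0,0,0,0,-4,0],
    [0,0,0,0,0,-4,0],
    [0,0,0,0,0,0,0],
    [0,0,0,0,0,0,0],
  ],
)

```text
time: 22.2
position: [0.539, 0.3035, 0.1542]
ee_rot: [-2.761, -1.498, 0.001]
force: [-2.4, 3.6, 1.0]
finger_gap: 0.0493
gripper_force: 73.0
```

```bash
python3 -c "
from h import *
st()"
```

```text
t 22.2 p [0.539  0.3035 0.1542] gap 0.0493 gf 72.96206281520426 F [-2.4  3.6  1. ] M [0.75 0.35 0.02] j [0.44 0.56 1.53 0.   1.05 1.01]
toolx yaw 56.95 z [-0.001  0.    -1.   ]
```

Request:
apply_moves(
  increments=[
    [0,0,0,0,0,-6,0],
    [0,0,0,0,0,-10,0],
    [0,0,0,0,0,-14,0],
    [0,0,0,0,0,-14,0],
    [0,0,0,0,0,-14,0],
    [0,0,0,0,0,-10,0],
    [0,0,0,0,0,-6,0],
    [0,0,0,0,0,0,0],
    [0,0,0,0,0,0,0],
    [0,0,0,0,0,0,0],
    [0,0,0,0,0,0,0],
  ],
)

```text
time: 23.58
position: [0.5394, 0.3033, 0.228]
ee_rot: [-2.762, -1.498, 0.001]
force: [0.4, 0.6, -0.3]
finger_gap: 0.0489
gripper_force: 73.2
```

```bash
python3 -c "
from h import *
st()
s,d=env.get_image('side')
cv2.imwrite('pics/g6.png',cv2.resize(s[50:180,180:330,::-1],(692,600),interpolation=2))"
```

```text
t 23.575 p [0.5394 0.3033 0.228 ] gap 0.0489 gf 73.22127811610699 F [ 0.4  0.6 -0.3] M [-0.03  0.02 -0.02] j [0.44 0.48 1.47 0.   1.2  1.01]
toolx yaw 56.95 z [-0. -0. -1.]
```

View pics/g6.png

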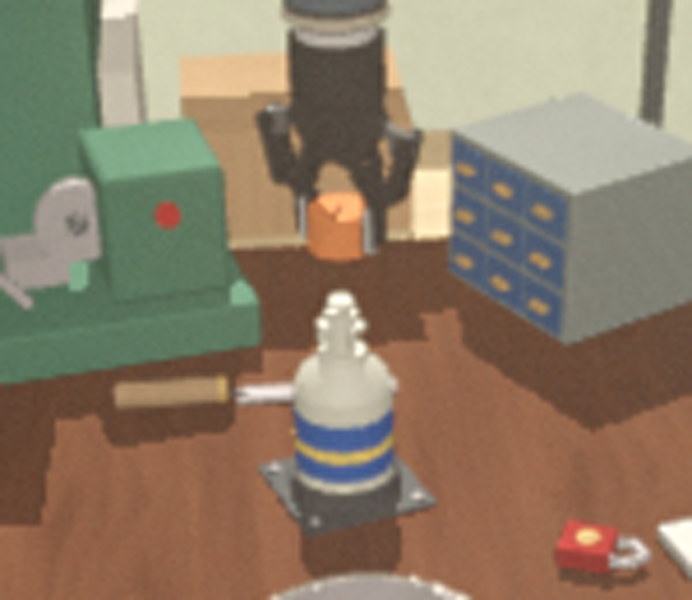

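The cap at crop (337,225) is held upright directly above the open neck at (340,300). Handing in.

```bash
python3 -c "
from h import *
print(env.job_done())"
```

```text
the job is handed in; nothing more can be done
None
```

The job is handed in at about 24 s: all three brass bodies are in the basin, the empty tray is flat on the bench and released, and the cap is off, held upright and still about 8 cm above the jug; I don't have the judge's verdict.

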